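Press the tube caps home with a sliding shoe

ROBOT

A 7-joint arm with a two-finger parallel gripper is mounted at the origin on the work surface; the furniture and walls round the work are solid. World frame = base frame: x ahead of the robot, y to its left, z up, the work surface at z = 0. Lengths are in mm, angles in rad, forces in N, time in s.
With the tool pointing down it reaches from about 350 to 900 mm from the base axis. Payload 8.1 kg.
Tool frame: the origin (TCP) lies at the very end of the fingers, on their centre line; the grasp point (between the pads) lies ctrl.grasp_offset behind it (ctrl.grasp_offset is the distance from the TCP to the grasp point, in mm); z points along the fingers, y is the line along which they close (so a half turn about z gives the same grasp; the last joint's range is limited). The gripper opens to 92 mm and grips with 3 to 60 N. Pads are 19 mm wide; open, the fingers measure 130 mm over their backs; the gripper's body (75 mm by 190 mm) begins 47 mm behind the grasp point.
Start: joints at [-1.304, 0.434, 0.025, 1.573, -0.012, 1.134, -0.075], TCP at [225.921, 582.753, 226.742] pointing down, gripper open.
Joint ranges: [-2.62, 2.62], [-0.44, 2.09], [-1.27, 1.32], [0.08, 2.57], [-1.32, 4.46], [0.12, 2], [-2.74, 2.74]. Speed limits (rad/s): [2.22, 2.22, 3.01, 3.01, 3.14, 3.14, 3.14].

INTERFACE

Orientations are given as a unit quaternion [w, x, y, z].
In Python, from cell import ctrl gives the robot as it stands. Calls block until the motion is done:
- ctrl.movep(position, orientation): joint-space move of the TCP to a pose.
- ctrl.move_l(position, ori=None, vel=150, stop_force=None): straight line of the TCP; ori=None keeps the orientation; vel is the mean speed in mm/s. With stop_force (N) it stops when the force on the tool has changed by that much, and returns True; else False.
- ctrl.move_j(angles): joint-space move.
- ctrl.command_gripper(opening, newtons=None): opening from 0.0 (shut) to 1.0 (fully open); newtons is the grip in N (None keeps the last); returns when the fingers have stopped.
- ctrl.dwell(seconds).
- ctrl.solve_ik(position, orientation): joint angles nearest the present ones, or None.
- ctrl.grab_frame(name): name is "scene" or "top" or "wrist"; returns a dict with "frame" (400x640x3 uint8, red, green, blue), "fx", "fy", "cx", "cy" (pixels), "position" and "orientation" of the camera in the world; the wrist camera has in their place "mount" (4x4, takes a point from camera to tool coordinates, whose origin is the TCP and whose axes are the flange's). Camera axes: x right, y up, looking along -z (the intrinsics and any distortion apply to the point x, -y, -z); pixel columns grow to the right and rows downward; lengths in mm; the calibration is good to about 2 mm. A picture is of the moment at which its call begins: read the wrist's pose just before it. There is no depth.
A pose or a line that the arm cannot do raises ctrl.IKError and nothing moves.
- ctrl.job_done(): hands the job in; it is judged then, once.
Trained networks look in a picture, given as the dict that the camera call returned (one of the last four; its "shot" number tells which), for a name from the list of things; names that differ only in an ending like _2 or _b are one class to them, and where a whole thing is asked for, a point or a joint stands for the part that bears it (a point fixed in the world has none). Each returns a list of dicts, best first, with "confidence" (0 to 1); they miss things now and then, are a little off and sometimes report something else, mostly with a low value. They report only what shows in the picture. A call takes as long as a camera call. They do not tell look-alikes from the thing itself.
- ctrl.boxes_of(picture, label): "point" ([x, y, z] in mm, in the coordinates of the camera as it stood for that picture, good to about 4 mm: the middle of the surface that is visible of it).
- ctrl.outline_of(picture, label): "mask" (400x640 bool, what is visible of it).
- ctrl.landmark_of(picture, label): "point" ([x, y, z] in mm, in the coordinates of the camera as it stood for that picture, good to about 4 mm: a listed point, or the origin of a listed thing).
Readings, each from a call of its own:
- ctrl.read_t(): time.
- ctrl.read_joints(): joint angles.
- ctrl.read_dq(): joint speeds.
- ctrl.read_tau(): joint torques, N m.
- ctrl.read_tcp_pos(): TCP position.
- ctrl.read_orientation(): TCP orientation.
- ctrl.read_wrist_force(): force on the tool from outside, world axes, zero at the start.
- ctrl.read_torque(): the same for the moment, N m.
- ctrl.read_opening(): opening from 0.0 (shut) to 1.0 (fully open).
- ctrl.read_grasp_force(): force on a finger pad.
Only numpy, scipy, OpenCV 4.12 (cv2) and the standard library are available. Lean on these libraries where they do the work, as an engineer would, in place of code of your own. Each camera call takes 0.05 s, during which the arm holds its last target. There are 200 camera calls.

TASK

The six blue caps on the sloping tube rack stand proud. Take the orange-footed pressing tool from the white tray and, holding it square to the sloping deck, slide its shoe along the row from one end cap to the other in one unbroken stroke, with steady pressure so that every cap goes fully home, the sprung deck never bottoms out and the shoe never lifts off part-way; do not press caps with the fingers. Then stand the tool upright in the white tray again, leaving the tray where it is and the bottles and dish undisturbed.

Things in the scene. Friction and masses are not known exactly. Their poses are not given: they have to be found in the camera images.
- rack: Sloping tube rack, fixed to the bench, facing to the right and a little towards the robot: pale metal base 120 (x) x 150 (y) x 8 mm on which a white deck stands on short springs, sloping 35 degrees. Origin: centre of the underside, on the bench; z up; y along the row of caps; the deck's low edge is at -x and its top face looks up and towards -x.
- deck_top (a point): Centre of the deck's flat top face, 50 x 164 mm (deck 8 mm thick, made of one piece). z: outward normal of the deck (35 degrees from vertical, leaning to the rack's -x), y: along the row of caps, x: up the slope. About 97 mm above the bench with the deck unpressed. It moves with the deck.
- deck (a joint): How far the sprung deck is pushed in along its own normal, 0 (free) to 0.009 m (bottomed). It begins to move at about 2 N and gives about 2 N more per mm; it springs back.
- tray: Milky white open tray, 159 x 104 x 30 mm, walls 5 mm, inner floor 2 mm above the bench. Origin: centre of the underside; x along its length. Heavy (1.5 kg), the home of the pressing tool.
- press_tool: Hand pressing tool, 0.16 kg, upright in the tray: orange shoe 56 (x) x 30 (y) x 28 (z) mm below a black handle 24 x 24 mm that reaches from 28 to 100 mm above the underside. The underside is flat for the middle 28 mm; both ends are half-round (radius 14 mm), so it slides over raised caps along its x axis. Origin: centre of the underside; z up the handle.
- bottle: White bottle with blue lid, 72 mm across, 150 mm tall, loose bystander. Origin: centre of its underside.
- dye: Small orange dye bottle with black lid, 34 mm across, 62 mm tall, loose bystander. Origin: centre of its underside.
- petri: White petri dish, 94 mm across, 16 mm high, loose bystander. Origin: centre of its underside.
- cap1 (a joint): Blue domed tube cap 1 of 6, 16 mm across, centred at y = -50 mm, x = 0 in the deck_top frame. Value: how far it is pushed into its tube, 0 = standing proud (crown 5.5 mm above the deck top), 0.004 m = fully home (crown 1.5 mm above the deck top). Stiff: it needs about 4 N and stays where it is left.
- cap2 (a joint): Blue domed tube cap 2 of 6, 16 mm across, centred at y = -30 mm, x = 0 in the deck_top frame. Value: how far it is pushed into its tube, 0 = standing proud (crown 5.5 mm above the deck top), 0.004 m = fully home (crown 1.5 mm above the deck top). Stiff: it needs about 4 N and stays where it is left.
- cap3 (a joint): Blue domed tube cap 3 of 6, 16 mm across, centred at y = -10 mm, x = 0 in the deck_top frame. Value: how far it is pushed into its tube, 0 = standing proud (crown 5.5 mm above the deck top), 0.004 m = fully home (crown 1.5 mm above the deck top). Stiff: it needs about 4 N and stays where it is left.
- cap4 (a joint): Blue domed tube cap 4 of 6, 16 mm across, centred at y = 10 mm, x = 0 in the deck_top frame. Value: how far it is pushed into its tube, 0 = standing proud (crown 5.5 mm above the deck top), 0.004 m = fully home (crown 1.5 mm above the deck top). Stiff: it needs about 4 N and stays where it is left.
- cap5 (a joint): Blue domed tube cap 5 of 6, 16 mm across, centred at y = 30 mm, x = 0 in the deck_top frame. Value: how far it is pushed into its tube, 0 = standing proud (crown 5.5 mm above the deck top), 0.004 m = fully home (crown 1.5 mm above the deck top). Stiff: it needs about 4 N and stays where it is left.
- cap6 (a joint): Blue domed tube cap 6 of 6, 16 mm across, centred at y = 50 mm, x = 0 in the deck_top frame. Value: how far it is pushed into its tube, 0 = standing proud (crown 5.5 mm above the deck top), 0.004 m = fully home (crown 1.5 mm above the deck top). Stiff: it needs about 4 N and stays where it is left.
Things that resemble listed ones, but are neither listed nor needed, are in the scene too. Leave any green or red look-alike of the rack alone.

How it is judged:
By the outcome, as a careful person would: the job done as asked, in the order asked, and still so for the second after the job is handed in, with the robot touching nothing.
It also fails if it takes over 64 s, if anything falls off the work surface, if the arm or the gripper's body presses on something with over 40 N, if the wrist force passes 120 N, or if a joint passes its speed limit or range.

## Working session

There is one attempt and no reset: what is moved stays moved. The work goes in short steps, each a Python script; the robot and the scene stay as the last script left them, time stands still between calls to the robot, and variables do not carry over. Pictures are saved under pics/ and viewed, at most 10 in all, crops included, and the job is handed in when it is done.

```bash
ls; mkdir -p pics; python3 - <<'E'
from cell import ctrl
import cv2, numpy as np
from scipy.spatial.transform import Rotation as R
print(ctrl.grasp_offset, ctrl.read_t(), ctrl.read_orientation())
for n in ("scene","top"):
    f=ctrl.grab_frame(n)
    cv2.imwrite(f"pics/{n}0.png",f["frame"][:,:,::-1])
    q=f["orientation"]; M=R.from_quat([q[1],q[2],q[3],q[0]])
    print(n,{k:v for k,v in f.items() if k!="frame"})
    for l in ("rack","deck_top","tray","press_tool","bottle","dye","petri","cap1","cap6"):
        for d in ctrl.landmark_of(f,l): print(n,l,round(d["confidence"],2),np.round(M.apply(d["point"])+f["position"],1))
E
```

```text
pics
18.8 0.0 [-6.40267756e-05  1.83895757e-01  9.82945437e-01 -7.83749578e-04]
scene {'fx': 413.6179395581192, 'fy': 413.6179395581192, 'cx': 323.2058693970302, 'cy': 204.5171742285954, 'position': array([ -98.40556926, -939.79222111,  664.28385204]), 'orientation': array([ 0.82051746,  0.49198965, -0.14948639, -0.24970202]), 'shot': 1}
scene rack 0.92 [272.  293.3  -3.7]
scene rack 0.87 [ 453.  -406.2   -0.6]
scene rack 0.84 [ 546.2 -172.1   -2.7]
scene deck_top 0.82 [ 543.7 -174.1   92.1]
scene deck_top 0.71 [273.8 293.7  93.9]
scene deck_top 0.69 [ 449.3 -412.1   95.2]
scene tray 0.83 [510.7 229.6   5.2]
scene press_tool 0.59 [505.5 238.1   1. ]
scene bottle 0.88 [702.2 -35.6  -1. ]
scene bottle 0.28 [ 543.8 -173.5   92.5]
scene dye 0.5 [360.1 -10.3  -4.2]
scene petri 0.74 [565.   -3.   -1.5]
scene petri 0.16 [ 546.4 -169.1    0.6]Traceback (most recent call last):
  File "<stdin>", line 11, in <module>
ValueError: it knows: bottle, deck_top, dye, petri, press_tool, rack, tray
```

```bash
python3 - <<'E'
from cell import ctrl
import cv2, numpy as np
from scipy.spatial.transform import Rotation as R
n="top"
f=ctrl.grab_frame(n)
cv2.imwrite(f"pics/{n}0.png",f["frame"][:,:,::-1])
q=f["orientation"]; M=R.from_quat([q[1],q[2],q[3],q[0]])
print(n,{k:v for k,v in f.items() if k!="frame"})
for l in ("rack","deck_top","tray","press_tool","bottle","dye","petri"):
        for d in ctrl.landmark_of(f,l): print(n,l,round(d["confidence"],2),np.round(M.apply(d["point"])+f["position"],1))
E
```

```text
top {'fx': 476.16972299641975, 'fy': 476.16972299641975, 'cx': 318.6432486571695, 'cy': 203.92104658443336, 'position': array([ 445.62474931,  -42.57894919, 1382.79327755]), 'orientation': array([-0.70188344, -0.01397572,  0.02479804,  0.71172282]), 'shot': 2}
top rack 0.75 [ 448.  -410.3   -1.6]
top rack 0.66 [269.4 294.9   3.6]
top deck_top 0.92 [270.  295.9  97.3]
top deck_top 0.68 [ 546.2 -178.8   95.4]
top deck_top 0.65 [ 452.5 -405.9  100.7]
top tray 0.88 [507.7 227.8  -3.4]
top press_tool 0.64 [5.051e+02 2.407e+02 2.000e-01]
top bottle 0.87 [701.3 -33.9   1.3]
top dye 0.53 [361.6 -12.9   2.8]
top petri 0.59 [ 5.596e+02 -3.000e-01 -7.000e-01]
```

View pics/scene0.png

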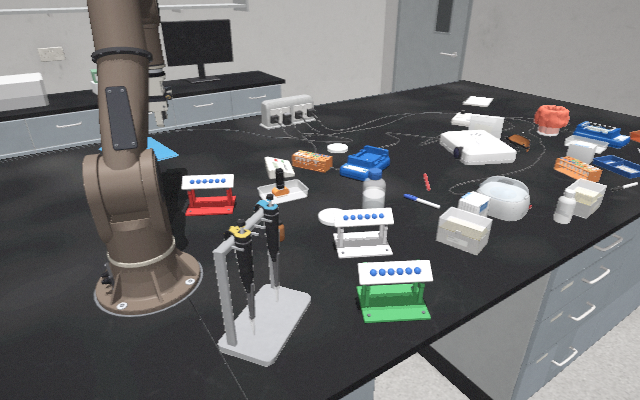

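View pics/top0.png

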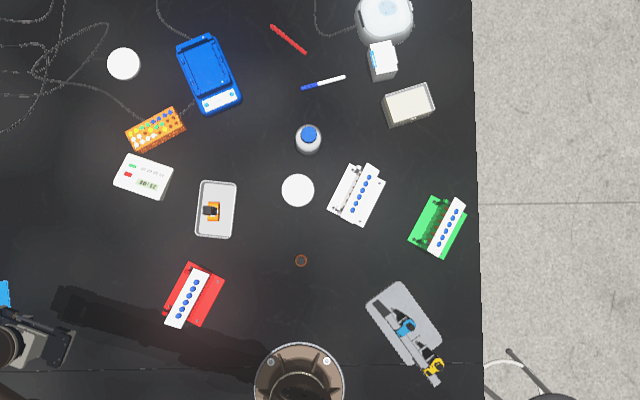

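The candidates for the rack are white (358,195 in the top view), green (440,227) and red (192,297). The pale white one fits the description, since it faces right and slightly towards the robot. The only tool is in the white tray at (213,211). The white box at (408,103) is a tray look-alike.

Next I'll take close wrist views of both and check IK for the stroke.

```bash
cat > h.py <<'E'
from cell import ctrl
import cv2, numpy as np
from scipy.spatial.transform import Rotation as R
from scipy.optimize import minimize, least_squares
def rot(q): return R.from_quat([q[1],q[2],q[3],q[0]])
def quat(M):
    q=R.from_matrix(M).as_quat(); return [q[3],q[0],q[1],q[2]]
def down(a):  # tool z down, closing line (tool y) at world angle a
    y=np.array([np.cos(a),np.sin(a),0]); z=np.array([0,0,-1.]); return np.column_stack([np.cross(y,z),y,z])
def shot(n,save=None):
    p,q=ctrl.read_tcp_pos(),ctrl.read_orientation()
    f=ctrl.grab_frame(n)
    if save: cv2.imwrite(f"pics/{save}.png",f["frame"][:,:,::-1])
    T=np.eye(4)
    if "mount" in f:
        W=np.eye(4);W[:3,:3]=rot(q).as_matrix();W[:3,3]=p;T=W@np.array(f["mount"])
    else: T[:3,:3]=rot(f["orientation"]).as_matrix();T[:3,3]=f["position"]
    f["T"]=T; return f
def proj(f,P):
    c=(np.atleast_2d(P)-f["T"][:3,3])@f["T"][:3,:3]
    return np.column_stack([f["cx"]+f["fx"]*c[:,0]/-c[:,2], f["cy"]+f["fy"]*c[:,1]/c[:,2]])
def lm(f,l,fn="landmark_of"):
    return [(round(d["confidence"],2),np.round(f["T"][:3,:3]@d["point"]+f["T"][:3,3],1)) for d in getattr(ctrl,fn)(f,l)]
E
python3 - <<'E'
from h import *
# stroke feasibility
rx=np.array([.41,.91,0]);rx/=np.linalg.norm(rx);ry=np.array([-rx[1],rx[0],0])
c,s=np.cos(np.radians(35)),np.sin(np.radians(35))
n=-s*rx+np.array([0,0,c]); dt=np.array([546,-176,97.])
for k in range(4):
    up=np.cross(ry,n); y=[ry,up,-ry,-up][k]; M=np.column_stack([np.cross(y,-n),y,-n])
    print(k,[None if (j:=ctrl.solve_ik(list(dt+o*ry+h*n),quat(M))) is None else np.round(j,2).tolist() for o,h in((-55,53),(0,53),(55,53),(0,130))])
f=shot("top")
print(lm(f,"press_tool"))
a=np.arctan2(.18,.98)
for ang in (0,np.pi/2):
    print(ctrl.solve_ik([505,240,300],quat(down(ang))))
print(np.round(ctrl.grab_frame("wrist")["mount"],2).tolist(), down(0))
E
```

```text
0 [[-0.02, 0.92, 1.15, 1.72, -1.24, 1.67, -2.1], [-0.04, 0.85, 1.15, 1.86, -1.19, 1.61, -2.02], [-0.06, 0.78, 1.15, 1.99, -1.13, 1.55, -1.95], [0.03, 0.76, 1.15, 1.77, -1.08, 1.67, -2.08]]
1 [[0.84, 0.65, -0.34, 1.64, -0.48, 1.02, 1.99], [0.87, 0.58, -0.34, 1.78, -0.51, 0.97, 2.05], [0.91, 0.51, -0.34, 1.91, -0.55, 0.94, 2.12], [0.82, 0.51, -0.16, 1.7, -0.56, 1.17, 2.11]]
2 [[-0.0, 0.9, 1.1, 1.72, -1.22, 1.63, 1.03], [-0.05, 0.86, 1.15, 1.86, -1.19, 1.62, 1.12], [-0.07, 0.79, 1.16, 1.99, -1.14, 1.56, 1.2], [-0.02, 0.86, 1.3, 1.77, -1.15, 1.79, 1.13]]
3 [[-0.02, 0.92, 1.15, 1.72, -1.24, 1.67, -0.53], [-0.04, 0.85, 1.15, 1.86, -1.19, 1.61, -0.45], [-0.06, 0.78, 1.15, 1.99, -1.13, 1.55, -0.38], [0.03, 0.76, 1.15, 1.77, -1.08, 1.67, -0.51]]
[(0.64, array([503.7, 238.3,   1.9]))]
[-0.88431076  0.28050282  0.4537768   1.65227005 -0.12873341  1.23851582
 -0.40384695]
[-0.65054234  0.27232873  0.14501952  1.63341991 -0.04112643  1.23882617
  1.07340985]
[[-0.0, 0.95, 0.31, 84.52], [1.0, 0.0, 0.0, -0.6], [0.0, 0.31, -0.95, -158.63], [0.0, 0.0, 0.0, 1.0]] [[-0.  1.  0.]
 [ 1.  0.  0.]
 [ 0.  0. -1.]]
```

```bash
python3 - <<'E'
from h import *
ctrl.movep([540,-176,280],quat(down(np.pi/2)))
f=shot("wrist","rackw"); g=shot("top")
np.save("rackw.npy",f,allow_pickle=True); np.save("topf.npy",g,allow_pickle=True)
print(lm(f,"deck_top"),lm(f,"rack"))
ctrl.movep([505,240,230],quat(down(np.pi/2)))
f=shot("wrist","toolw"); np.save("toolw.npy",f,allow_pickle=True)
print(lm(f,"press_tool"),lm(f,"tray"))
m=ctrl.outline_of(f,"press_tool"); print([(d["confidence"],d["mask"].sum()) for d in m]); np.save("mask.npy",m[0]["mask"])
print(ctrl.read_t())
cv2.imwrite("pics/two.png",np.hstack([cv2.resize(cv2.imread(f"pics/{n}.png"),(400,250)) for n in("rackw","toolw")]))
E
```

```text
[(0.83, array([ 542.4, -174. ,   92.5])), (0.62, array([ 448. , -411.3,   97.5]))] [(0.89, array([ 450. , -407. ,    1.2])), (0.86, array([ 543.4, -169.2,   -2. ]))]
[(0.83, array([503.1, 238.7,   2.8]))] [(0.6, array([515.4, 230.3,  -3.8]))]
[(0.95, np.int64(1445))]
5.7917
```

View pics/two.png

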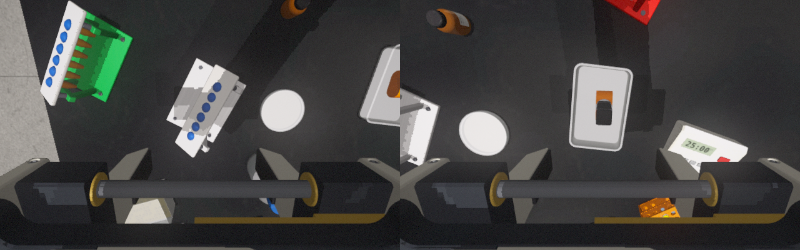

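The left view shows the pale rack with 6 blue caps at (190–218, 85–137), with the green rack at (80,55). The right view shows the tool, with its orange shoe and black handle, at (604,105) in the tray. I'll fit both poses.

```bash
cat > fit.py <<'E'
from h import *
f=np.load("toolw.npy",allow_pickle=True).item(); mask=np.load("mask.npy")
def box(x,y,z0,z1): return np.array([[a*x/2,b*y/2,z] for a in(-1,1) for b in(-1,1) for z in(z0,z1)])
S=np.vstack([[[x,b*15,z] for b in(-1,1)] for x,z in((-14,0),(14,0),(-28,14),(28,14),(-28,28),(28,28),(-24,4.1),(24,4.1))]); H=box(24,24,28,100)
K=4
big=cv2.resize(mask.astype(np.uint8),None,fx=K,fy=K,interpolation=cv2.INTER_NEAREST)
def sil(p):
    im=np.zeros_like(big); M=R.from_euler("z",p[2]).as_matrix()
    for B in (S,H):
        uv=proj(f,B@M.T+[p[0],p[1],2]); cv2.fillConvexPoly(im,cv2.convexHull(((uv+.5)*K).astype(np.int32)),1)
    return im
def cost(p): i=sil(p); return 1-(i&big).sum()/(i|big).sum()
for a0 in np.radians([-60,-30,0,30,60,90]):
    r=minimize(cost,[503,239,a0],method="Nelder-Mead",options=dict(initial_simplex=[[503,239,a0],[511,239,a0],[503,247,a0],[503,239,a0+.3]]))
    print("tool",np.round(r.x[:2],1),round(np.degrees(r.x[2]),1),round(r.fun,3))
# caps
C=np.array([[0,y,3.5] for y in(-50,-30,-10,10,30,50)]); c,s=np.cos(np.radians(35)),np.sin(np.radians(35))
D=np.array([[c,0,-s],[0,1,0],[s,0,c]])
def caps(p,z=97):  # deck x up slope, normal leaning -x
    Dm=np.column_stack([[c,0,s],[0,1,0],[-s,0,c]]); return C@(R.from_euler("z",p[2]).as_matrix()@Dm).T+[p[0],p[1],p[3]]
obs=[]
for n in("rackw","topf"):
    g=np.load(n+".npy",allow_pickle=True).item(); hsv=cv2.cvtColor(g["frame"],cv2.COLOR_RGB2HSV)
    b=cv2.inRange(hsv,(100,110,50),(130,255,255)); k,_,st,ce=cv2.connectedComponentsWithStats(b)
    e=proj(g,caps([545,-175,np.radians(66),97])); ce=ce[1:][st[1:,4]>5]
    d=np.linalg.norm(ce[:,None]-e[None],axis=2); i=d.min(1)<25; print(n,np.round(ce[i],1).tolist(),np.round(e,1).tolist())
    obs.append((g,ce[i]))
def res(p):
    out=[]
    for g,ce in obs:
        e=proj(g,caps(p)); d=np.linalg.norm(ce[None]-e[:,None],axis=2); out.append((ce[d.argmin(1)]-e).ravel())
    return np.concatenate(out+[[(p[3]-97)/2]])
for use in ([0],[1],[0,1]):
    o=obs; obs=[o[i] for i in use]
    r=least_squares(res,[545,-175,np.radians(66),97]); print("rack",use,np.round(r.x,3),np.degrees(r.x[2]),np.abs(r.fun).max()); obs=o
E
python3 fit.py
```

```text
tool [504.2 238.1] -2.4 0.041
tool [503.9 238. ] -2.4 0.041
tool [503.9 238. ] -2.4 0.041
tool [504.1 238.1] -2.0 0.04
tool [504.2 238.2] -2.6 0.04
tool [504.2 238.3] 177.6 0.041
rackw [[347.3, 138.8], [338.3, 155.3], [329.5, 171.5], [321.0, 187.1], [312.8, 202.4], [304.8, 217.1]] [[306.6, 219.2], [313.6, 204.0], [320.8, 188.3], [328.2, 172.1], [335.9, 155.4], [343.8, 138.1]]
topf [] [[367.8, 176.0], [365.0, 182.8], [362.1, 189.5], [359.2, 196.3], [356.3, 203.1], [353.5, 209.9]]
rack [0] [ 544.201 -174.234    1.086   96.767] 62.23960751875872 0.22178545599624044Traceback (most recent call last):
  File "fit.py", line 35, in <module>
    r=least_squares(res,[545,-175,np.radians(66),97]); print("rack",use,np.round(r.x,3),np.degrees(r.x[2]),np.abs(r.fun).max()); obs=o
    return func(*args, **kwargs)
    vector_fun = VectorFunction(
        fun_wrapped,
    ...<6 lines>...
        workers=workers
    )
    self._update_fun()
    ~~~~~~~~~~~~~~~~^^
    self.f = self.fun_wrapped(xp_copy(self.x))
             ~~~~~~~~~~~~~~~~^^^^^^^^^^^^^^^^^
    return np.atleast_1d(self.fun(x))
                         ~~~~~~~~^^^
    return self.f(x, *self.args, **self.kwargs)
           ~~~~~~^^^^^^^^^^^^^^^^^^^^^^^^^^^^^^
  File "fit.py", line 31, in res
    e=proj(g,caps(p)); d=np.linalg.norm(ce[None]-e[:,None],axis=2); out.append((ce[d.argmin(1)]-e).ravel())
                                                                                   ~~~~~~~~^^^
ValueError: attempt to get argmin of an empty sequence
```

```bash
cat >> h.py <<'E'
TX,TY,TA=504.1,238.1,np.radians(-2.4)
yaw=np.radians(62.24); dt=np.array([544.2,-174.2,96.8])
_s,_c=np.sin(np.radians(35)),np.cos(np.radians(35))
rx=np.array([np.cos(yaw),np.sin(yaw),0]); ry=np.array([-rx[1],rx[0],0]); n=-_s*rx+np.array([0,0,_c])
QP=quat(np.column_stack([np.cross(-ry,-n),-ry,-n])); L=53.2
def at(y,h): return list(dt+y*ry+(h+L)*n)   # TCP for shoe underside h above free deck top at row position y
E
python3 - <<'E'
from h import *
q=quat(down(TA))
ctrl.movep([TX,TY,160],q)
ctrl.move_l([TX,TY,55.2],vel=120)
print(ctrl.command_gripper(0.0,50), ctrl.read_opening()*92, ctrl.read_grasp_force(), ctrl.read_wrist_force())
ctrl.move_l([TX,TY,250],vel=150)
print(ctrl.read_wrist_force(),ctrl.read_opening()*92)
print([ctrl.solve_ik(at(y,h),QP) is not None for y,h in((-52,130),(-52,20),(-52,-5),(54,-5),(54,60))])
ctrl.movep(at(-52,130),QP)
print(ctrl.read_t(),np.round(ctrl.read_joints(),2),ctrl.read_wrist_force(),np.array(at(-52,130))-ctrl.read_tcp_pos())
shot("scene","pre"); shot("wrist","prew")
im=cv2.imread("pics/pre.png")[130:280,270:450]
cv2.imwrite("pics/pre2.png",np.hstack([cv2.resize(im,(400,333)),cv2.resize(cv2.imread("pics/prew.png"),(400,333))]))
E
```

```text
False 23.71159196443917 49.999154806137085 [-0.10898615  0.19760923 -1.79372613]
[-1.08142174  0.02422724 -2.01523771] 23.820365587341513
[True, True, True, True, True]
12.4167 [ 0.1   0.76  1.15  1.61 -1.1   1.74  0.93] [-0.3809332   0.08539197 -1.26998641] [-0.81928974 -1.36651912  0.13125268]
```

View pics/pre2.png

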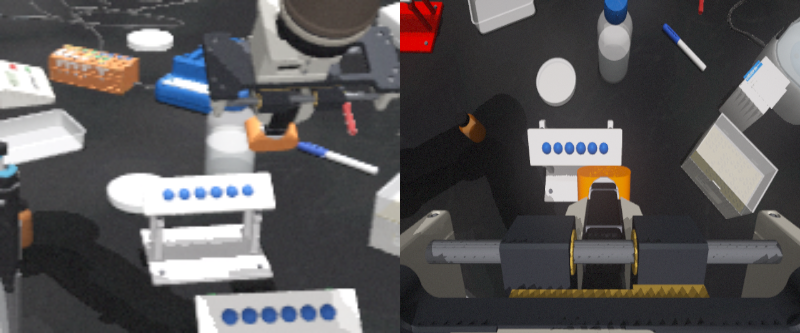

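```bash
python3 - <<'E'
from h import *
g=shot("wrist"); hsv=cv2.cvtColor(g["frame"],cv2.COLOR_RGB2HSV)
C=np.array([[0,y,3.5] for y in(-50,-30,-10,10,30,50)])
def caps(p): 
    M=R.from_euler("z",p[2]).as_matrix()@np.column_stack([[_c,0,_s],[0,1,0],[-_s,0,_c]]); return C@M.T+[p[0],p[1],p[3]]
from h import _c,_s
p0=[*dt[:2],yaw,dt[2]]; e=proj(g,caps(p0))
_,_,st,ce=cv2.connectedComponentsWithStats(cv2.inRange(hsv,(100,110,50),(130,255,255))); ce=ce[1:][st[1:,4]>20]
m=lambda p:(ce[np.linalg.norm(ce[None]-proj(g,caps(p0))[:,None],axis=2).argmin(1)]-proj(g,caps(p)))
r=least_squares(lambda p:np.append(m(p).ravel(),(p[3]-97)/2),p0); print("refit",np.round(r.x,3),np.degrees(r.x[2]),np.abs(r.fun).max(),np.round(m(p0),1).tolist())
ctrl.move_l(at(-52,18),vel=80); ctrl.dwell(.3)
b=np.mean([ctrl.read_wrist_force() for _ in range(5)],axis=0); np.save("base.npy",b)
print("base",b,np.array(at(-52,18))-ctrl.read_tcp_pos(),ctrl.read_t())
E
```

```text
refit [ 545.269 -175.193    1.086   96.592] 62.20799796096449 0.3057765033417752 [[1.0, 0.4], [1.2, 0.4], [1.3, 0.4], [1.2, 0.5], [1.4, 0.3], [1.6, 0.4]]
base [ 0.73975125 -0.26935949 -1.60442207] [-0.00155421  0.15128452 -0.15835444] 14.4167
```

```bash
sed -i 's/dt=np.array(\[544.2,-174.2,96.8\])/dt=np.array([544.8,-174.8,96.7])/' h.py; python3 - <<'E'
from h import *
b=np.load("base.npy"); F=lambda:np.mean([ctrl.read_wrist_force() for _ in range(3)],axis=0)-b
ctrl.move_l(at(-52,8),vel=40)
for sf in (10,):
    print(ctrl.move_l(at(-52,-4.5),vel=12,stop_force=sf))
    f=F(); d=np.array(ctrl.read_tcp_pos())-np.array(at(-52,0)); print("n %.1f row %.1f slope %.1f"%(f@n,f@ry,f@np.cross(ry,n)),"h",round(d@n,2),d@ry,ctrl.read_t())
E
```

```text
True
n 9.8 row 0.9 slope 2.8 h -2.96 -0.06207478051955828 15.7917
```

```bash
python3 - <<'E'
from h import *
b=np.load("base.npy"); up=np.cross(ry,n); h=-3.4
log=[]
for y in (-38,-24,-10,4,18,32,44,54):
    ctrl.move_l(at(y,h),vel=25)
    f=np.mean([ctrl.read_wrist_force() for _ in range(3)],axis=0)-b
    d=np.array(ctrl.read_tcp_pos())-np.array(at(0,0)); log.append((y,h,f@n,f@ry,f@up,d@n,d@ry))
    if f@n>17: h+=1.5
    else: h=np.clip(h-np.clip(.35*(11-f@n),-.8,.8),-5.5,-1.5)
print(np.round(log,2),ctrl.read_t())
E
```

```text
[[-3.800e+01 -3.400e+00  7.630e+00 -5.900e-01 -7.100e-01 -2.140e+00
  -3.909e+01]
 [-2.400e+01 -4.200e+00  9.260e+00 -1.420e+00 -3.600e-01 -2.660e+00
  -2.560e+01]
 [-1.000e+01 -4.810e+00  9.950e+00 -4.060e+00  4.100e-01 -3.030e+00
  -1.210e+01]
 [ 4.000e+00 -5.180e+00  1.113e+01 -2.680e+00  2.400e-01 -3.410e+00
   2.260e+00]
 [ 1.800e+01 -5.130e+00  1.085e+01 -2.380e+00  2.000e-02 -3.420e+00
   1.622e+01]
 [ 3.200e+01 -5.190e+00  1.060e+01 -3.610e+00 -1.000e-01 -3.470e+00
   3.004e+01]
 [ 4.400e+01 -5.330e+00  1.172e+01 -3.640e+00  1.800e-01 -3.610e+00
   4.203e+01]
 [ 5.400e+01 -5.070e+00  1.105e+01 -1.730e+00  2.800e-01 -3.540e+00
   5.242e+01]] 21.2167
```

```bash
python3 - <<'E'
from h import *
ctrl.move_l(at(54,40),vel=60); ctrl.move_l(at(54,130),vel=150)
f=shot("wrist","after"); g=shot("scene","after_s")
u=proj(f,[dt])[0].astype(int); v=proj(g,[dt])[0].astype(int); print(u,v)
A=f["frame"][max(0,u[1]-75):u[1]+75,max(0,u[0]-100):u[0]+100,::-1]; B=g["frame"][v[1]-38:v[1]+37,v[0]-50:v[0]+50,::-1]
cv2.imwrite("pics/caps.png",np.hstack([cv2.resize(x,(400,300)) for x in(A,B)])); print(ctrl.read_t())
E
```

```text
[375 175] [362 216]
22.9667
```

View pics/caps.png

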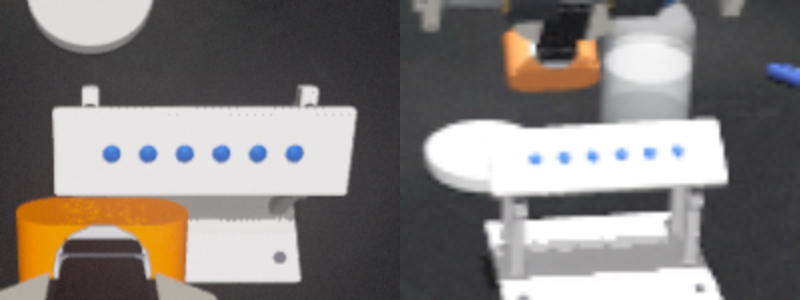

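All six caps sit equally low, in the left view at (112–295,153). Now I'll put the tool back.

```bash
python3 - <<'E'
from h import *
q=quat(down(TA))
ctrl.movep([TX,TY,250],q)
ctrl.move_l([TX,TY,70],vel=150); ctrl.dwell(.3)
print(ctrl.move_l([TX,TY,52],vel=15,stop_force=4), ctrl.read_tcp_pos(), ctrl.read_wrist_force())
p=ctrl.read_tcp_pos()
ctrl.command_gripper(0.7); ctrl.dwell(.3)
ctrl.move_l([p[0],p[1],200],vel=150)
ctrl.movep([TX,TY,300],quat(down(np.pi/2)))
f=shot("wrist","fin"); print(lm(f,"press_tool"),lm(f,"tray"),ctrl.read_t())
g=shot("scene"); 
for l in("bottle","dye","petri"): print(l,lm(g,l)[:1])
cv2.imwrite("pics/fin2.png",np.vstack([np.hstack([f["frame"][:260],g["frame"][130:390,:0]])[:,:,::-1],g["frame"][110:400,:,::-1]]))
E
```

```text
True [504.0206552  238.07780518  54.93028378] [-1.11683226 -0.38460501  6.88679244]
[(0.78, array([503. , 240. ,   6.7]))] [(0.94, array([5.125e+02, 2.319e+02, 3.000e-01]))] 30.8833
bottle [(0.96, array([705.7, -35.9,  -1.8]))]
dye [(0.49, array([359.8,  -8.6,  -1.8]))]
petri [(0.56, array([566.8,  -3.4,  -0.6]))]
```

View pics/fin2.png

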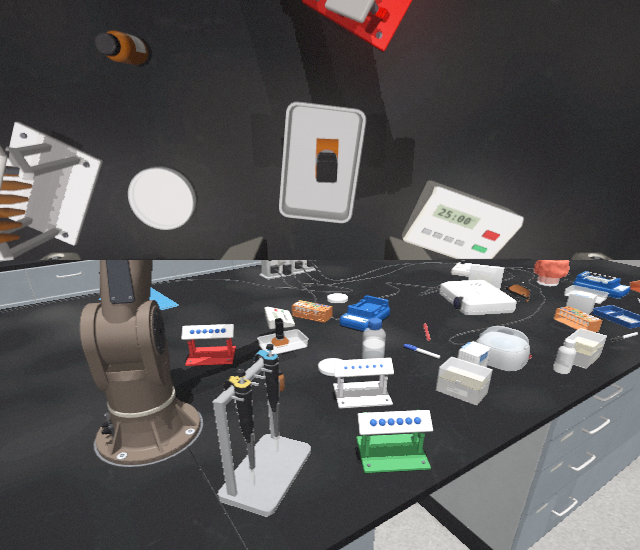

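The tool stands upright in the tray at (325,160), the caps on the white rack (365,367) are flat, and the bystanders haven't moved.

```bash
python3 -c "
from cell import ctrl
print(ctrl.job_done())"
```

```text
the job is handed in; nothing more can be done
None
```

I handed the job in at about 31 s: one continuous-contact stroke at about 8–12 N (with brief stops to check force) left all six caps equally low in the camera views, the tool is upright in the tray again, and the tray, bottles and dish look undisturbed.

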